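# Slide the power bank through the organiser gap onto its charging plate

## Robot

A 6-joint arm with a two-finger parallel gripper is mounted at the origin on the work surface. World frame = base frame: x ahead of the robot, y to its left, z up, the work surface at z = 0. Lengths are in m, angles in degrees, forces in N, time in s.
With the tool pointing down it reaches from about 0.25 to 0.725 m from the base axis. Payload 9.7 kg.
Tool frame: the origin (TCP) lies midway between the tips of the shut fingers; the grasp point (between the pads) lies 19 mm behind it; z points along the fingers, y is the line along which they close (so a half turn about z gives the same grasp; the last joint's range is limited). The gripper opens to 85 mm and grips with 20 to 120 N. Pads are 22 mm wide; open, the fingers measure 114 mm over their backs; the gripper's body (76 mm by 85 mm) begins 54 mm behind the grasp point. The pads swing forward as they close: fully open they stand 13 mm farther back than shut.
Start: joints at [-66.005, 4.979, 10.078, 95.1, 0, 90], TCP at [0.224, -0.502, 0.231] pointing down, gripper open.
Joint ranges: [-179.16, 179.16], [-48.56, 103.87], [-65.8, 70.77], [-126.05, 130.52], [-82.76, 87.17], [-180, 180]. Speed limits (degrees/s): [127.2, 127.2, 147.25, 180, 180, 180].

## Interface

Orientations are given as [roll, pitch, yaw] about the fixed x, y, z axes, in that order (R = Rz(yaw) Ry(pitch) Rx(roll)).
In Python, from workcell import bot gives the robot as it stands.
- The arm moves only by the shell command python3 -m crank 'ROWS' [FORCE]. ROWS is JSON, a list of rows, each an object with "gripper": the finger opening in mm, from 0 to 85.4; "travel": the shift along the tool's x, y, z in mm, a list of three; "twist": the turn, a rotation vector about the tool's x, y, z in rad, a list of three. In form: [{"gripper": gripper, "travel": [tx, ty, tz], "twist": [rx, ry, rz]}, ...]. A call has 1 to 12 rows; each row shifts and turns the commanded pose from where the row before left it, along the tool's axes as they then stand; what a row does not reach is not made up. A row lasts 1/8 s, in which the tool goes at most 62.5 mm and 10.7 degrees, less where a joint would pass 70% of its speed; a pose out of reach is approached as far as the arm can. A call is refused whole if a number of a shift passes 62.5 or a number of a turn 0.188, either way. A call with a gripper value outside its range is refused whole. The fingers move at their own pace and stop on an object; FORCE is the grip in N (left out, the last holds). Time passes only in rows, so rows that do not move let the fingers close. It gives the time, the measured TCP pose, the force, the opening and the grip force at its end, in the units of the state.
- bot.get_obs(): the state, without advancing time (a new reading comes with each control period).
- bot.camera(name): name is "side" or "top" or "wrist"; returns the picture (384x512x3 uint8, red, green, blue); there is no depth.
- bot.calibration(name): a dict with "vfov" (degrees; the focal length in pixels is half the picture's height over the tangent of half this angle, whatever the lens; pixels are square), "cx", "cy" (the principal point, pixels), "camera_from_world" (4x4, takes a point from world to camera coordinates). Camera axes: x right, y down, z forward; pixel columns grow to the right and rows downward; lengths in m; the calibration is good to about 2 mm. A picture is of the moment at which its call begins: read the wrist's pose just before it. calibration takes no time and is no camera call; for the wrist camera it gives the pose at the moment of the call.
- bot.job_done(): hands the job in; it is judged then, once.
The state is a dict: "time": time; "q": joint angles; "qd": joint speeds; "joint_efforts": joint torques, N m; "ee_pos": TCP position; "tcp_rot": TCP orientation; "wrist_force": force on the tool from outside, world axes, zero at the start; "torque": the same for the moment, N m; "opening": finger opening in m; "grasp_force": force on a finger pad.
Only numpy, scipy, OpenCV 4.12 (cv2) and the standard library are available. Lean on these libraries where they do the work, as an engineer would, in place of code of your own. Each camera call takes 0.05 s, during which the arm holds its last target. There are 200 camera calls.

## Task

Push the white power bank along the desk, through the narrow gap between the two wooden organiser units, and on until it lies centred and straight on the dark charging plate behind them. It stays flat on the desk all the way: do not pick it up or lift it. Leave the mug, the jar, the tape roll and the glasses case where they are.

Things in the scene. Friction and masses are not known exactly. Their poses are not given: they have to be found in the camera images.
- organiser: Two low wooden units fixed to the desk, side by side with a gap between them. Origin: on the desk at the middle of the gap. x axis: through the gap towards the charging plate (the way to push); y: to the left of that; z up. Each unit is 60 mm deep (x -30 to +30 mm), 75 mm wide (y 39 to 114 mm and -39 to -114 mm) and 50 mm high.
- gap_mid (a point): The middle of the gap, on the desk: the organiser's origin. The gap is 78 mm wide (along y) and 60 mm long (along x), straight and open above; its edges are rounded by 4 mm.
- plate_mid (a point): The middle of the charging plate, on the desk, 105 mm along the organiser's x axis from the middle of the gap. The plate is dark, flat and flush with the desk (nothing to bump over), 130 mm along the organiser's x by 100 mm along its y.
- bank: The power bank: a loose white box with a grey top panel, lying flat on the desk before the gap, 100 mm long (its x) by 70 mm wide (its y) by 22 mm high, edges rounded by 4 mm, 0.17 to 0.29 kg. Origin: centre of its underside. It goes through the gap lengthwise, either end first (4 mm to spare each side). It slides with dry friction and stops when the push stops.
- mug: White mug, 80 mm across and 85 mm high, beside the organiser. Bystander. Origin: centre of its underside.
- jar: Small jar with a lid, 56 mm across and 50 mm high. Bystander. Origin: centre of its underside.
- tape: Roll of tape lying flat, 60 mm across and 20 mm high. Bystander. Origin: centre of its underside.
- glasses_case: Grey hard glasses case lying on the desk, 150 x 55 x 36 mm (x, y, z). Bystander. Origin: centre of its underside.
Mind the look-alikes: they are no part of the job. Of the things that look like the bank, take the one that is farthest to the robot's right at the start.

How it is judged:
By the outcome, as a careful person would: the job done as asked, in the order asked, and still so for the second after the job is handed in, with the robot touching nothing.
It also fails if it takes over 64 s, if anything falls off the work surface, if the arm or the gripper's body presses on something with over 40 N, if the wrist force passes 120 N, or if a joint passes its speed limit or range.

## Working session

There is one attempt and no reset: what is moved stays moved. The work goes in short steps, Python scripts to look and compute and a shell command to move; the robot and the scene stay as the last step left them, time stands still between calls to the robot, and variables do not carry over. Pictures are saved under pics/ and viewed, at most 10 in all, crops included, and the job is handed in when it is done.

```bash
mkdir -p pics; ls
python3 - <<'E'
from workcell import bot
import cv2
for n in ("top","side"):
    cv2.imwrite(f"pics/{n}0.png",bot.camera(n)[:,:,::-1])
    c=bot.calibration(n);print(n,c)
o=bot.get_obs();print(o)
E
```

```text
pics
top {'vfov': 51.73505362432202, 'cx': 252.44259043592658, 'cy': 191.1567455409631, 'camera_from_world': array([[-0.01221201, -0.99986285, -0.01118729,  0.04134059],
       [-0.98564012,  0.01392121, -0.16828471,  0.57500318],
       [ 0.16841737,  0.00897155, -0.98567495,  0.69547465],
       [ 0.        ,  0.        ,  0.        ,  1.        ]])}
side {'vfov': 46.350061616159444, 'cx': 258.9234224406899, 'cy': 192.6885188447783, 'camera_from_world': array([[-0.74578156, -0.66614855, -0.00748183,  0.47929143],
       [-0.50877622,  0.57677485, -0.63912247,  0.31005466],
       [ 0.43006584, -0.47283917, -0.76906859,  0.60563174],
       [ 0.        ,  0.        ,  0.        ,  1.        ]])}
{'time': 0.1, 'q': array([-6.60034378e+01,  5.00835964e+00,  1.00354385e+01,  9.50968301e+01,
       -6.50648034e-04,  9.00003997e+01]), 'qd': array([-0.07245406, -0.00639955,  0.13533381,  0.04292376,  0.0394261 ,
       -0.00253848]), 'joint_efforts': array([-2.78117850e-04, -5.21561337e+01,  4.65652943e+01,  1.59946393e-02,
       -4.39522194e-05, -2.04738114e-05]), 'ee_pos': array([ 0.22358812, -0.5022762 ,  0.23061816]), 'tcp_rot': array([-1.79930249e+02,  6.51134188e-04,  2.39961632e+01]), 'wrist_force': array([0.31388599, 1.02114284, 0.47535375]), 'torque': array([-0.01846395,  0.02490895,  0.02369396]), 'grasp_force': 0.0, 'opening': 0.08552282144905946}
```

View pics/top0.png

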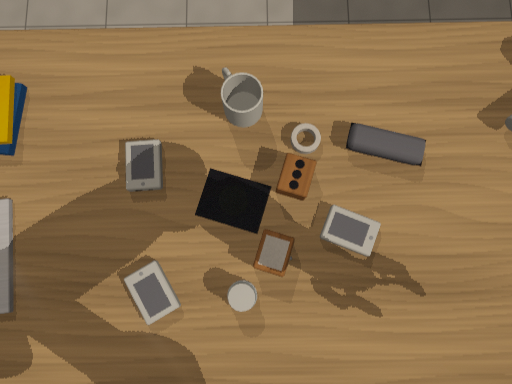

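View pics/side0.png

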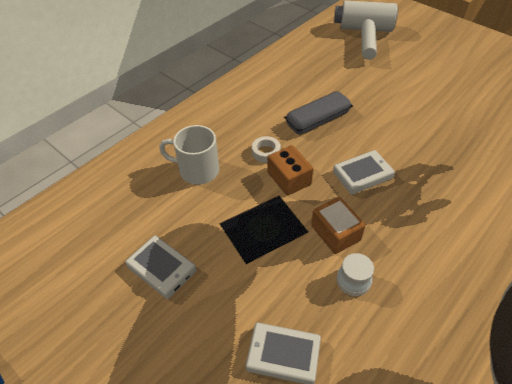

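The three look-alikes in the top view are at (351,231), (143,165) and (152,293). Image right is the robot's right (-y), so the one at (351,231) is the bank, and it also lies before the gap. The plate is at (233,201) and the units at (297,175) and (274,252). Next I rectify the image to check sizes and confirm this.

```bash
cat > h.py <<'E'
from workcell import bot
import cv2, numpy as np
def cam(n):
    c=bot.calibration(n); f=192/np.tan(np.radians(c["vfov"]/2))
    return np.array([[f,0,c["cx"]],[0,f,c["cy"]],[0,0,1]]), c["camera_from_world"]
def rect(img,n,z,x0,x1,y0,y1,s=2000.):
    """ortho picture at height z; column=(y1-y)*s, row=(x1-x)*s"""
    K,T=cam(n)
    P=K@np.c_[T[:3,0],T[:3,1],T[:3,2]*z+T[:3,3]]
    A=np.array([[0,-1/s,x1],[-1/s,0,y1],[0,0,1]])
    return cv2.warpPerspective(img,P@A,(int((y1-y0)*s),int((x1-x0)*s)),flags=cv2.INTER_LINEAR|cv2.WARP_INVERSE_MAP)
def blob(mask,x1,y1,near,s=2000.):
    """min-area rectangle of blob nearest point: centre, sizes mm, long axis deg (world)"""
    mask=cv2.morphologyEx(mask.astype(np.uint8),cv2.MORPH_OPEN,np.ones((5,5)))
    cs=[c for c in cv2.findContours(mask,cv2.RETR_EXTERNAL,cv2.CHAIN_APPROX_NONE)[0] if cv2.contourArea(c)>800]
    f=lambda p:np.array([x1-p[1]/s,y1-p[0]/s])
    c=min(cs,key=lambda c:np.linalg.norm(f(cv2.minAreaRect(c)[0])-near))
    r=cv2.minAreaRect(c);b=np.array([f(p) for p in cv2.boxPoints(r)])
    e=[b[1]-b[0],b[2]-b[1]];e.sort(key=np.linalg.norm)
    return f(r[0]).round(4),[round(1000*np.linalg.norm(v),1) for v in e],round(np.degrees(np.arctan2(e[1][1],e[1][0]))%180,2)
def pix2w(n,u,v,z):
    K,T=cam(n); d=T[:3,:3].T@np.linalg.solve(K,[u,v,1]); o=-T[:3,:3].T@T[:3,3]
    return o+d*(z-o[2])/d[2]
E
python3 - <<'E'
from h import *
im=cv2.imread("pics/top0.png")
W=(0.3,0.7,-0.3,0.15)
for nm,u,v,z in (("bank",351,231,.022),("plate",233,201,0),("uL?",297,175,.05),("uR?",274,252,.05),("tape",306,138,.02),("jar",242,296,.05),("case",386,144,.036),("mug",243,100,.085)): print(nm,pix2w("top",u,v,z).round(3))
for nm,u,v,z in (("bank",351,231,.022),("plate",233,201,0),("unit1",297,175,.05),("unit2",274,252,.05)):
    p=pix2w("top",u,v,z)[:2]; x1,y1=p[0]+.1,p[1]+.1
    r=rect(im,"top",z,p[0]-.1,x1,p[1]-.1,y1); hsv=cv2.cvtColor(r,cv2.COLOR_BGR2HSV); g=r.max(2)
    m={"b":(hsv[...,1]<60)&(g>110),"p":g<45,"u":(hsv[...,1]>150)&(hsv[...,0]<14)}[nm[0]]
    try: print(nm,blob(m,x1,y1,p))
    except Exception as e: print(nm,e)
cv2.imwrite("pics/c0.png",cv2.resize(im[110:290,180:440],None,fx=3,fy=3,interpolation=cv2.INTER_CUBIC))
E
```

```text
bank [ 0.5   -0.153  0.022]
plate [0.564 0.073 0.   ]
uL? [ 0.605 -0.051  0.05 ]
uR? [ 0.462 -0.004  0.05 ]
tape [ 0.687 -0.074  0.02 ]
jar [0.385 0.055 0.05 ]
case [ 0.667 -0.227  0.036]
mug [0.742 0.049 0.085]
bank (array([ 0.5021, -0.1523]), [np.float64(69.7), np.float64(98.9)], np.float64(67.62))
plate (array([0.5663, 0.0736]), [np.float64(98.4), np.float64(129.1)], np.float64(72.44))
unit1 min() iterable argument is empty
unit2 min() iterable argument is empty
```

View pics/c0.png

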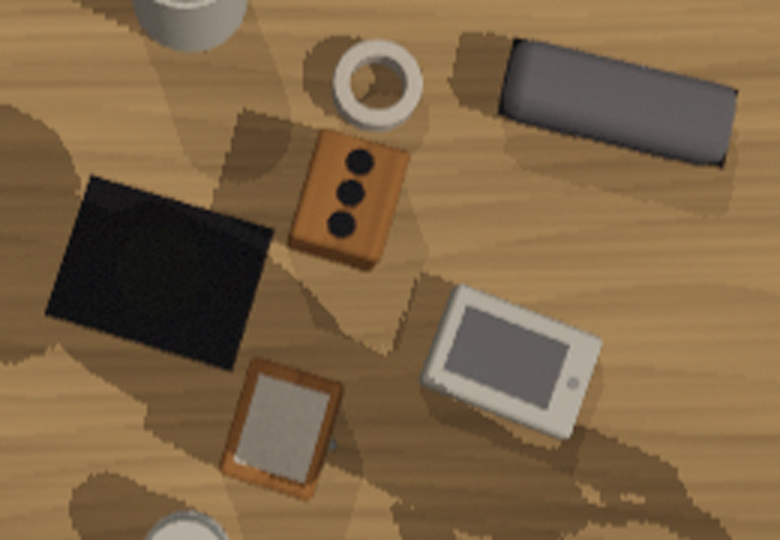

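The crop confirms it: the white bank with a grey panel is at crop (510,360), lying just before the gap. The plate is at crop (160,270), and the units are at (350,200) and (285,430). The measured sizes match the given ones (bank 69.7 x 98.9 mm, plate 98.4 x 129.1 mm).

In the organiser frame the bank is at about x -130, y -7 mm, yaw -4.8°. I will square it with a flush two-finger push from its right side, then push it from behind.

```bash
cat >> h.py <<'E'
A=72.2; O=np.array([.5341,-.0268])
d=np.array([np.cos(np.radians(A)),np.sin(np.radians(A))]); n=np.array([-d[1],d[0]])
def org(p): p=np.asarray(p)[:2]-O; return (1000*np.array([p@d,p@n])).round(1)
def need(x,y,z,yaw):
    """tool-frame move from here to organiser pose (mm, deg rel. to organiser)"""
    o=bot.get_obs(); r,p,w=o["tcp_rot"]; c,s=np.cos(np.radians(w)),np.sin(np.radians(w))
    D=1000*(O-o["ee_pos"][:2])+x*d+y*n
    print("t",round(o["time"],2),"org",org(o["ee_pos"]),"z",o["ee_pos"][2].round(4),"rpy-A",round(r,2),round(p,2),round(w-A,2))
    print("travel",(D@[c,s]).round(1),(D@[s,-c]).round(1),round(1000*o["ee_pos"][2]-z,1),"rz",round(-np.radians((yaw+A-w+180)%360-180),4))
E
python3 -m crank '[{"gripper":50,"travel":[40,-15.2,0],"twist":[0,0,0]},{"gripper":50,"travel":[40,-15.2,0],"twist":[0,0,0]},{"gripper":50,"travel":[40,-15.2,0],"twist":[0,0,0]},{"gripper":50,"travel":[40,-15.2,0],"twist":[0,0,0]},{"gripper":50,"travel":[40,-15.2,0],"twist":[0,0,0]},{"gripper":50,"travel":[40,-15.2,0],"twist":[0,0,0]},{"gripper":50,"travel":[40,-15.2,0],"twist":[0,0,0]},{"gripper":50,"travel":[40,-15.2,0],"twist":[0,0,0]},{"gripper":50,"travel":[40,-15.2,0],"twist":[0,0,0]},{"gripper":50,"travel":[40,-15.2,0],"twist":[0,0,0]},{"gripper":50,"travel":[40,-15.2,0],"twist":[0,0,0]}]'
python3 -m crank '[{"gripper":50,"travel":[0,0,0],"twist":[0,0,0.146]},{"gripper":50,"travel":[0,0,0],"twist":[0,0,0.146]},{"gripper":50,"travel":[0,0,0],"twist":[0,0,0.146]},{"gripper":50,"travel":[0,0,0],"twist":[0,0,0.146]},{"gripper":50,"travel":[0,0,0],"twist":[0,0,0.146]},{"gripper":50,"travel":[0,0,0],"twist":[0,0,0]}]'
python3 - <<'E'
from h import *
print("bank",org([.5021,-.1523]))
need(-130,-66,6,-90)
cv2.imwrite("pics/w1.png",bot.camera("wrist")[:,:,::-1])
E
```

```text
time: 1.48
ee_pos: [0.5584, -0.1696, 0.2309]
tcp_rot: [-180.0, 0.0, 24.0]
wrist_force: [1.0, -0.3, -0.5]
opening: 0.0501
grasp_force: 0.0
time: 2.22
ee_pos: [0.5563, -0.1748, 0.2309]
tcp_rot: [-179.8, 0.0, -17.4]
wrist_force: [-0.5, -0.3, 0.1]
opening: 0.0501
grasp_force: 0.0
bank [-129.3   -7.9]
t 2.23 org [-134.1  -66.3] z 0.2309 rpy-A -179.83 0.04 -89.63
travel -0.3 -4.1 224.9 rz 0.0064
```

View pics/w1.png

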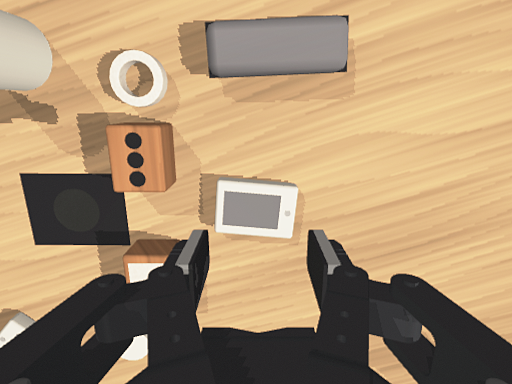

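The wrist view shows the bank at (257,209), the unit at (141,157) and the plate at (77,209). I cross-check these positions against the top view.

Run:
```python
from h import *
for u,v,z in ((257,209,.022),(141,157,.05),(77,209,0)): print(org(pix2w("wrist",u,v,z)))
im=cv2.imread("pics/w1.png")
for nm,u,v,z in (("bank",257,209,.022),("plate",77,209,0)):
    p=pix2w("wrist",u,v,z)[:2]; x1,y1=p[0]+.1,p[1]+.1
    r=rect(im,"wrist",z,p[0]-.1,x1,p[1]-.1,y1); hsv=cv2.cvtColor(r,cv2.COLOR_BGR2HSV); g=r.max(2)
    m=(hsv[...,1]<60)&(g>100) if nm=="bank" else g<60
    b=blob(m,x1,y1,p); print(nm,b,org(b[0]))
```

```text
[-132.8  -12.2]
[ -6.6 -81.1]
[104.6  -2.8]
bank (array([ 0.5069, -0.1552]), [np.float64(72.9), np.float64(99.1)], np.float64(67.46)) [-130.6  -13.4]
plate (array([0.5674, 0.073 ]), [np.float64(98.7), np.float64(129.0)], np.float64(72.28)) [105.2  -1.2]
```

Both views agree to within a few mm. I go down at y=-73.

```bash
python3 -m crank '[{"gripper":50,"travel":[6.5,-4,37],"twist":[0,0,0.006]},{"gripper":50,"travel":[0,0,40],"twist":[0,0,0]},{"gripper":50,"travel":[0,0,40],"twist":[0,0,0]},{"gripper":50,"travel":[0,0,40],"twist":[0,0,0]},{"gripper":50,"travel":[0,0,30],"twist":[0,0,0]},{"gripper":50,"travel":[0,0,20],"twist":[0,0,0]},{"gripper":50,"travel":[0,0,12],"twist":[0,0,0]},{"gripper":50,"travel":[0,0,5],"twist":[0,0,0]},{"gripper":50,"travel":[0,0,0],"twist":[0,0,0]}]'
python3 - <<'E'
from h import *
need(-130,-46,6,-90)
E
```

```text
time: 3.4
ee_pos: [0.5632, -0.1752, 0.0077]
tcp_rot: [-179.7, -0.0, -17.4]
wrist_force: [0.2, 0.4, -0.0]
opening: 0.0502
grasp_force: 0.0
t 3.4 org [-132.4  -73.1] z 0.0077 rpy-A -179.67 -0.02 -89.64
travel -27.1 -2.6 1.7 rz 0.0062
```

```bash
python3 -m crank '[{"gripper":50,"travel":[-4,0,1],"twist":[0,0,0.006]},{"gripper":50,"travel":[-4,0,0],"twist":[0,0,0]},{"gripper":50,"travel":[-3,0,0],"twist":[0,0,0]},{"gripper":50,"travel":[-3,0,0],"twist":[0,0,0]},{"gripper":50,"travel":[-3,0,0],"twist":[0,0,0]},{"gripper":50,"travel":[-3,0,0],"twist":[0,0,0]},{"gripper":50,"travel":[-3,0,0],"twist":[0,0,0]},{"gripper":50,"travel":[-2,0,0],"twist":[0,0,0]},{"gripper":50,"travel":[-2,0,0],"twist":[0,0,0]},{"gripper":50,"travel":[0,0,0],"twist":[0,0,0]}]'
cat > look.py <<'E'
from h import *
import sys
K=sys.argv[1]
im=bot.camera("top")[:,:,::-1].copy(); cv2.imwrite(f"pics/t{K}.png",im)
q=O+float(sys.argv[2])/1000*d; x1,y1=q[0]+.1,q[1]+.1
r=rect(im,"top",.022,q[0]-.1,x1,q[1]-.1,y1); hsv=cv2.cvtColor(r,cv2.COLOR_BGR2HSV)
b=blob((hsv[...,1]<60)&(r.max(2)>100),x1,y1,q); print("bank",b[1],"org",org(b[0]),"yaw",round(b[2]-A,2))
q=O+.105*d;x1,y1=q[0]+.1,q[1]+.1
cv2.imwrite(f"pics/r{K}.png",rect(im,"top",.022,.4,.68,-.25,.15))
E
python3 look.py 1 -130
python3 - <<'E'
from h import *
need(-130,-46,6,-90)
E
```

```text
time: 4.65
ee_pos: [0.5366, -0.1686, 0.0063]
tcp_rot: [-179.6, 0.0, -17.6]
wrist_force: [0.3, 0.2, 0.1]
opening: 0.0501
grasp_force: 0.3
bank [np.float64(70.3), np.float64(99.8)] org [-131.8    1. ] yaw 0.21
t 4.7 org [-134.2  -45.8] z 0.0063 rpy-A -179.61 0.02 -89.84
travel 0.3 -4.2 0.3 rz 0.0028
```

View pics/r1.png

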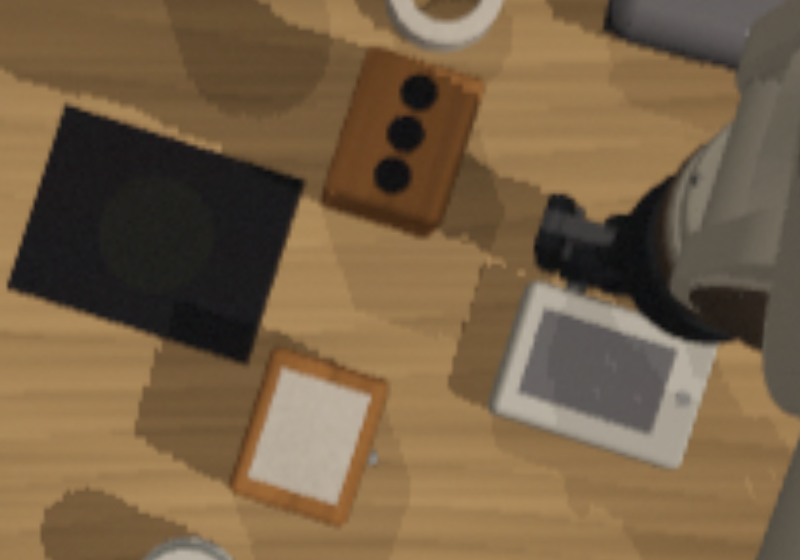

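The bank is now straight, at y≈1 mm and yaw≈0.2°. I retreat, rise, turn and move behind it.

```bash
python3 -m crank '[{"gripper":50,"travel":[10,0,0],"twist":[0,0,0]},{"gripper":50,"travel":[10,0,0],"twist":[0,0,0]},{"gripper":36,"travel":[0,0,-40],"twist":[0,0,0]},{"gripper":36,"travel":[0,0,-50],"twist":[0,0,0]},{"gripper":36,"travel":[-22,24,0],"twist":[0,0,0]},{"gripper":36,"travel":[-22,24,0],"twist":[0,0,0]},{"gripper":36,"travel":[-22,26,0],"twist":[0,0,0]},{"gripper":36,"travel":[0,0,0],"twist":[0,0,0]}]'
python3 -m crank '[{"gripper":36,"travel":[0,0,0],"twist":[0,0,-0.1745]},{"gripper":36,"travel":[0,0,0],"twist":[0,0,-0.1745]},{"gripper":36,"travel":[0,0,0],"twist":[0,0,-0.1745]},{"gripper":36,"travel":[0,0,0],"twist":[0,0,-0.1745]},{"gripper":36,"travel":[0,0,0],"twist":[0,0,-0.1745]},{"gripper":36,"travel":[0,0,0],"twist":[0,0,-0.1745]},{"gripper":36,"travel":[0,0,0],"twist":[0,0,-0.1745]},{"gripper":36,"travel":[0,0,0],"twist":[0,0,-0.1745]},{"gripper":36,"travel":[0,0,0],"twist":[0,0,-0.1745]},{"gripper":36,"travel":[0,0,0],"twist":[0,0,0]}]'
python3 look.py 2 -130
python3 - <<'E'
from h import *
need(-208,0,6,0)
E
```

```text
time: 5.7
ee_pos: [0.4696, -0.2269, 0.096]
tcp_rot: [-179.6, 0.0, -17.8]
wrist_force: [0.3, -0.3, 0.1]
opening: 0.0359
grasp_force: 0.0
time: 6.95
ee_pos: [0.4712, -0.2256, 0.0957]
tcp_rot: [-180.0, -0.4, 72.3]
wrist_force: [0.2, -0.0, -0.2]
opening: 0.0359
grasp_force: 0.0
bank [np.float64(69.8), np.float64(99.1)] org [-132.2    1.1] yaw 0.3
t 7.0 org [-208.6   -0.8] z 0.0957 rpy-A -179.99 -0.41 -0.06
travel 0.6 -0.8 89.7 rz -0.0011
```

```bash
python3 -m crank '[{"gripper":36,"travel":[0,-1.5,30],"twist":[0,0,0]},{"gripper":36,"travel":[0,0,30],"twist":[0,0,0]},{"gripper":36,"travel":[0,0,20],"twist":[0,0,0]},{"gripper":36,"travel":[0,0,9],"twist":[0,0,0]},{"gripper":36,"travel":[5,0,0],"twist":[0,0,0]},{"gripper":36,"travel":[5,0,0],"twist":[0,0,0]},{"gripper":36,"travel":[5,0,0],"twist":[0,0,0]},{"gripper":36,"travel":[5,0,0],"twist":[0,0,0]}]'
python3 -m crank '[{"gripper":36,"travel":[5,0,0],"twist":[0,0,0]},{"gripper":36,"travel":[5,0,0],"twist":[0,0,0]},{"gripper":36,"travel":[5,0,0],"twist":[0,0,0]},{"gripper":36,"travel":[5,0,0],"twist":[0,0,0]},{"gripper":36,"travel":[5,0,0],"twist":[0,0,0]},{"gripper":36,"travel":[5,0,0],"twist":[0,0,0]},{"gripper":36,"travel":[5,0,0],"twist":[0,0,0]},{"gripper":36,"travel":[5,0,0],"twist":[0,0,0]},{"gripper":36,"travel":[2,0,0],"twist":[0,0,0]},{"gripper":36,"travel":[0,0,0],"twist":[0,0,0]}]'
python3 look.py 3 -85
python3 - <<'E'
from h import *
need(44,0,6,0)
E
```

```text
time: 8.0
ee_pos: [0.4758, -0.2057, 0.0077]
tcp_rot: [179.9, -0.4, 72.3]
wrist_force: [-0.6, -2.2, 1.5]
opening: 0.0358
grasp_force: 1.2
time: 9.25
ee_pos: [0.488, -0.1653, 0.0071]
tcp_rot: [-180.0, -0.4, 72.4]
wrist_force: [0.5, -0.1, -0.1]
opening: 0.0362
grasp_force: 0.0
bank [np.float64(69.1), np.float64(100.0)] org [-83.7   2. ] yaw -0.23
t 9.3 org [-146.     1.6] z 0.0071 rpy-A -179.99 -0.43 0.16
travel 190.0 2.1 1.1 rz 0.0029
```

View pics/r3.png

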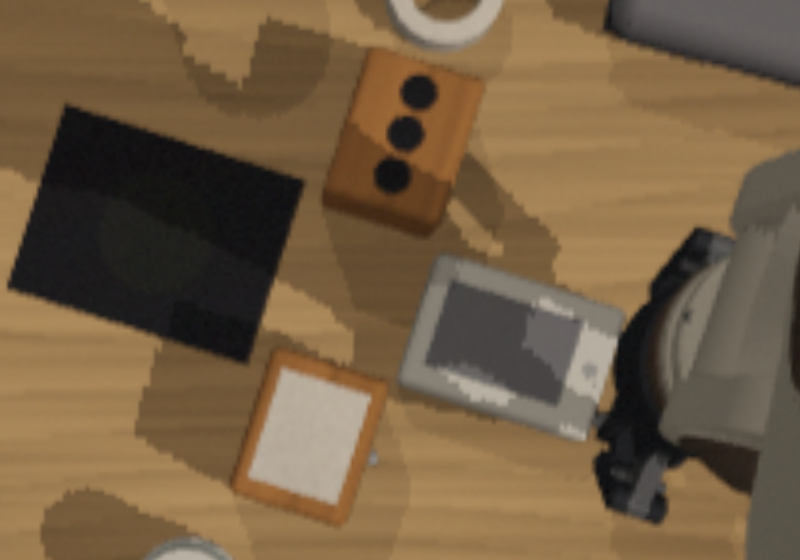

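```bash
python3 - <<'E'
from h import *
K,T=cam("top"); C=-T[:3,:3].T@T[:3,3]
def f(c,r,z):
    p=np.array([.68-r/2000,.15-c/2000,.022]); return org(C+(p-C)*(z-C[2])/(.022-C[2]))
for c,r,z in ((275,350,.05),(387,380,.05),(372,47,.05),(485,82,.05),(233,490,.05),(340,524,.05),(323,203,.0),(430,236,.0)): print(c,r,z,f(c,r,z))
E
python3 - <<'E'
import cv2
a=cv2.imread('pics/t3.png')[140:280,230:410]
cv2.imwrite('pics/c3.png',cv2.resize(a,None,fx=4.2,fy=4.2,interpolation=cv2.INTER_CUBIC))
E
```

```text
275 350 0.05 [28.4 41.8]
387 380 0.05 [-27.4  39.1]
372 47 0.05 [  28.5 -111.4]
485 82 0.05 [ -28.4 -112. ]
233 490 0.05 [ 27.1 112.2]
340 524 0.05 [-27. 112.]
323 203 0.0 [ 28.2 -41.5]
430 236 0.0 [-29.4 -42.1]
```

View pics/c3.png

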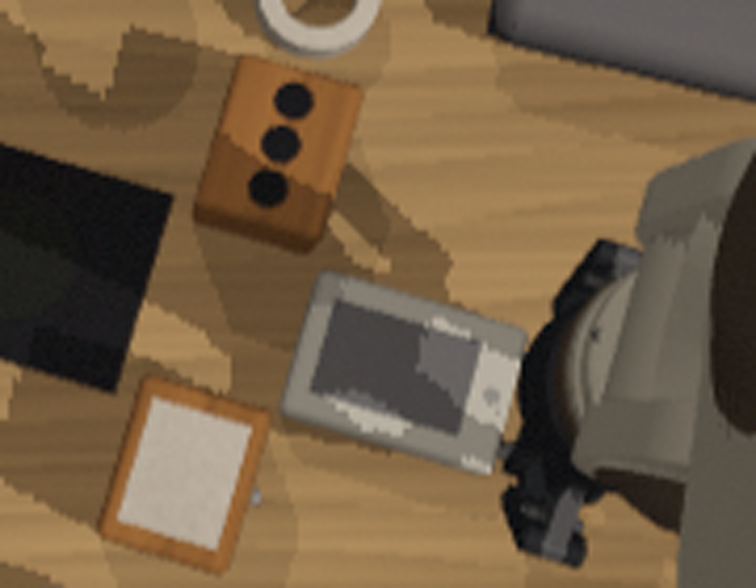

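The units' outer edges are at y=±112 mm, so the frame is good. The bank is at y≈+2 and straight; the crop shows its nose entering between the units. I push on with a slight steer to the right.

```bash
python3 -m crank '[{"gripper":36,"travel":[3,0,0],"twist":[0,0,0.01]},{"gripper":36,"travel":[4,0.2,0],"twist":[0,0,0.012]},{"gripper":36,"travel":[5,0.2,0],"twist":[0,0,0]},{"gripper":36,"travel":[5,0.2,0],"twist":[0,0,0]},{"gripper":36,"travel":[5,0.2,0],"twist":[0,0,0]},{"gripper":36,"travel":[5,0.2,0],"twist":[0,0,0]},{"gripper":36,"travel":[5,0.2,0],"twist":[0,0,0]},{"gripper":36,"travel":[5,0.2,0],"twist":[0,0,0]},{"gripper":36,"travel":[5,0,0],"twist":[0,0,-0.01]},{"gripper":36,"travel":[5,0,0],"twist":[0,0,-0.01]},{"gripper":36,"travel":[4,0,0],"twist":[0,0,0]},{"gripper":36,"travel":[0,0,0],"twist":[0,0,0]}]'
python3 look.py 4 -35
python3 - <<'E'
from h import *
need(44,0,6,0)
E
```

```text
time: 10.8
ee_pos: [0.5057, -0.1174, 0.0077]
tcp_rot: [180.0, -0.4, 72.3]
wrist_force: [-0.4, -0.3, 0.4]
opening: 0.0362
grasp_force: 0.0
bank [np.float64(69.2), np.float64(99.1)] org [-32.9  -0.2] yaw 0.03
t 10.85 org [-95.1  -0.7] z 0.0077 rpy-A 180.0 -0.42 0.05
travel 139.1 -0.5 1.7 rz 0.0009
```

```bash
python3 -m crank '[{"gripper":36,"travel":[4,0,0],"twist":[0,0,0]},{"gripper":36,"travel":[5,0.1,0],"twist":[0,0,0]},{"gripper":36,"travel":[5,0,0],"twist":[0,0,0]},{"gripper":36,"travel":[5,0.1,0],"twist":[0,0,0]},{"gripper":36,"travel":[5,0,0],"twist":[0,0,0]},{"gripper":36,"travel":[5,0.1,0],"twist":[0,0,0]},{"gripper":36,"travel":[5,0,0],"twist":[0,0,0]},{"gripper":36,"travel":[5,0.1,0],"twist":[0,0,0]},{"gripper":36,"travel":[5,0,0],"twist":[0,0,0]},{"gripper":36,"travel":[5,0.1,0],"twist":[0,0,0]},{"gripper":36,"travel":[5,0,0],"twist":[0,0,0]},{"gripper":36,"travel":[0,0,0],"twist":[0,0,0]}]'
python3 look.py 5 20
python3 - <<'E'
from h import *
need(43,0,6,0)
E
```

```text
time: 12.35
ee_pos: [0.5227, -0.066, 0.008]
tcp_rot: [180.0, -0.4, 72.3]
wrist_force: [-0.5, -0.5, 0.4]
opening: 0.0362
grasp_force: 0.0
bank [np.float64(67.6), np.float64(98.1)] org [21.  -0.7] yaw -1.32
t 12.4 org [-41.   -1.2] z 0.0081 rpy-A 179.99 -0.42 0.06
travel 84.0 -1.1 2.1 rz 0.001
```

```bash
python3 -m crank '[{"gripper":36,"travel":[4,-0.2,0],"twist":[0,0,0]},{"gripper":36,"travel":[5,-0.1,0],"twist":[0,0,0]},{"gripper":36,"travel":[5,-0.1,0],"twist":[0,0,0]},{"gripper":36,"travel":[5,-0.1,0],"twist":[0,0,0]},{"gripper":36,"travel":[5,-0.1,0],"twist":[0,0,0]},{"gripper":36,"travel":[5,-0.1,0],"twist":[0,0,0]},{"gripper":36,"travel":[5,-0.1,0],"twist":[0,0,0]},{"gripper":36,"travel":[5,-0.1,0],"twist":[0,0,0]},{"gripper":36,"travel":[5,-0.1,0],"twist":[0,0,0]},{"gripper":36,"travel":[5,0,0],"twist":[0,0,0]},{"gripper":36,"travel":[5,0,0],"twist":[0,0,0]},{"gripper":36,"travel":[0,0,0],"twist":[0,0,0]}]'
python3 look.py 6 75
python3 - <<'E'
from h import *
need(43,0,6,0)
E
```

```text
time: 13.9
ee_pos: [0.5382, -0.0143, 0.0084]
tcp_rot: [180.0, -0.4, 72.3]
wrist_force: [0.2, -0.2, 0.2]
opening: 0.0358
grasp_force: 0.0
bank [np.float64(154.0), np.float64(199.0)] org [53.7 -7.3] yaw -72.2
t 13.95 org [13.  -0.1] z 0.0085 rpy-A 179.99 -0.42 0.06
travel 30.0 -0.1 2.5 rz 0.0011
```

View pics/r6.png

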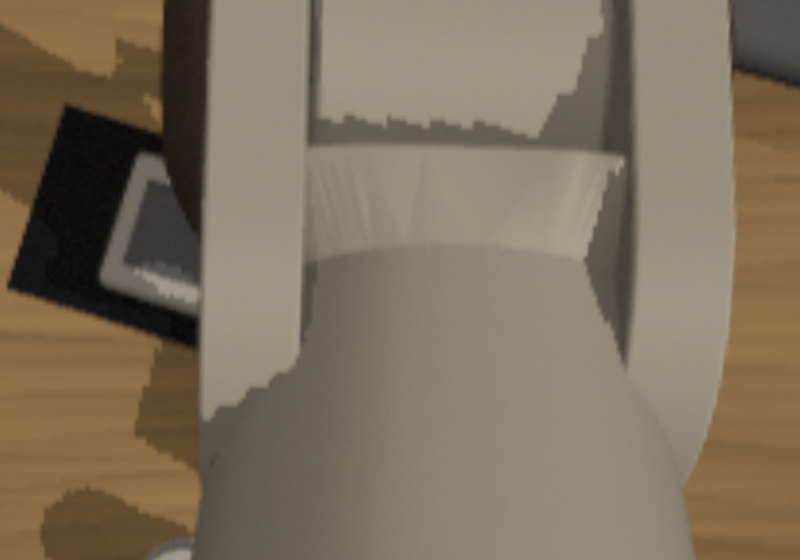

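The arm hides the rear half of the bank. Its nose corners at (140,152) and (100,278) show it straight on the plate. I push 26 mm more, then back off and look.

```bash
python3 -m crank '[{"gripper":36,"travel":[4,0,0],"twist":[0,0,0]},{"gripper":36,"travel":[5,0,0],"twist":[0,0,0]},{"gripper":36,"travel":[5,0,0],"twist":[0,0,0]},{"gripper":36,"travel":[5,0,0],"twist":[0,0,0]},{"gripper":36,"travel":[4,0,0],"twist":[0,0,0]},{"gripper":36,"travel":[3,0,0],"twist":[0,0,0]},{"gripper":36,"travel":[0,0,0],"twist":[0,0,0]}]'
python3 -c "
from h import *
need(43,0,6,0)"
python3 -m crank '[{"gripper":36,"travel":[-10,0,0],"twist":[0,0,0]},{"gripper":36,"travel":[-10,0,0],"twist":[0,0,0]},{"gripper":36,"travel":[0,0,-40],"twist":[0,0,0]},{"gripper":36,"travel":[0,0,-40],"twist":[0,0,0]},{"gripper":36,"travel":[-40,0,-20],"twist":[0,0,0]},{"gripper":36,"travel":[-40,0,0],"twist":[0,0,0]},{"gripper":36,"travel":[-40,0,0],"twist":[0,0,0]},{"gripper":36,"travel":[-30,0,0],"twist":[0,0,0]},{"gripper":36,"travel":[0,0,0],"twist":[0,0,0]}]'
python3 look.py 7 100
python3 -c "
from h import *
need(20,0,80,0)"
```

```text
time: 14.82
ee_pos: [0.5461, 0.0104, 0.0085]
tcp_rot: [-180.0, -0.4, 72.3]
wrist_force: [0.2, -0.1, -0.2]
opening: 0.036
grasp_force: 0.0
t 14.82 org [39.1 -0. ] z 0.0085 rpy-A -180.0 -0.42 0.06
travel 3.9 -0.0 2.5 rz 0.001
time: 15.95
ee_pos: [0.493, -0.1546, 0.1074]
tcp_rot: [180.0, -0.4, 72.0]
wrist_force: [0.5, 0.6, 0.2]
opening: 0.0361
grasp_force: 0.0
bank [np.float64(68.9), np.float64(99.3)] org [99.8  0.9] yaw 0.03
t 16.0 org [-133.1   -0. ] z 0.1074 rpy-A 179.99 -0.42 -0.11
travel 153.1 -0.3 27.4 rz -0.0018
```

View pics/r7.png

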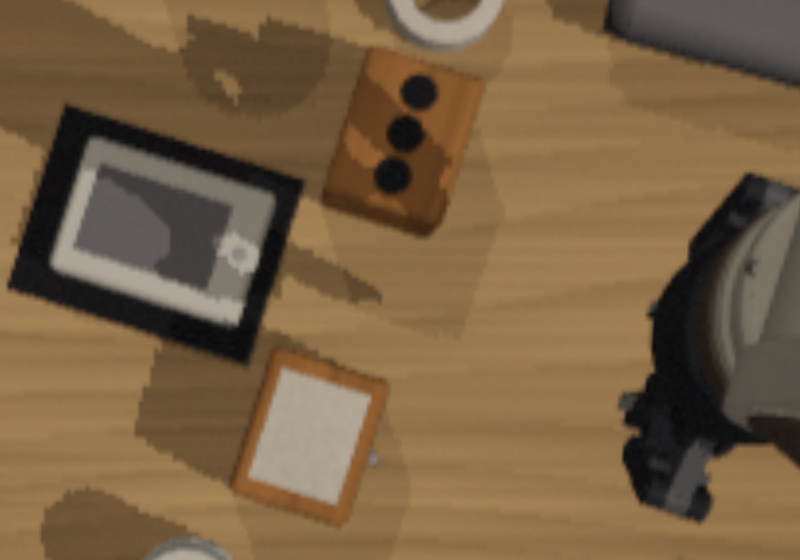

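The bank is straight (yaw 0°, y +0.9) and about 5 mm short of centre. I go back in for the last push, ending with the TCP at x≈44.3.

```bash
python3 -m crank '[{"gripper":36,"travel":[40,0,0],"twist":[0,0,0]},{"gripper":36,"travel":[40,0,0],"twist":[0,0,0]},{"gripper":36,"travel":[40,0,0],"twist":[0,0,0]},{"gripper":36,"travel":[33,0,0],"twist":[0,0,0]},{"gripper":36,"travel":[0,0,0],"twist":[0,0,0]},{"gripper":36,"travel":[0,0,30],"twist":[0,0,0]},{"gripper":36,"travel":[0,0,30],"twist":[0,0,0]},{"gripper":36,"travel":[0,0,25],"twist":[0,0,0]},{"gripper":36,"travel":[0,0,14],"twist":[0,0,0]},{"gripper":36,"travel":[0,0,0],"twist":[0,0,0]}]'
python3 -c "
from h import *
need(44.3,0,8,0)"
```

```text
time: 17.25
ee_pos: [0.5405, -0.0064, 0.0091]
tcp_rot: [-180.0, -0.4, 72.2]
wrist_force: [0.0, 0.7, -0.7]
opening: 0.036
grasp_force: 0.0
t 17.25 org [21.4  0.1] z 0.0091 rpy-A -179.97 -0.39 0.03
travel 22.9 0.1 1.1 rz 0.0005
```

```bash
python3 -m crank '[{"gripper":36,"travel":[5,0,0],"twist":[0,0,0]},{"gripper":36,"travel":[5,0,0],"twist":[0,0,0]},{"gripper":36,"travel":[4,0,0],"twist":[0,0,0]},{"gripper":36,"travel":[3,0,0],"twist":[0,0,0]},{"gripper":36,"travel":[3,0,0],"twist":[0,0,0]},{"gripper":36,"travel":[3,0,0],"twist":[0,0,0]},{"gripper":36,"travel":[0,0,0],"twist":[0,0,0]}]'
python3 -m crank '[{"gripper":36,"travel":[-10,0,0],"twist":[0,0,0]},{"gripper":36,"travel":[-10,0,0],"twist":[0,0,0]},{"gripper":36,"travel":[0,0,-40],"twist":[0,0,0]},{"gripper":36,"travel":[0,0,-40],"twist":[0,0,0]},{"gripper":36,"travel":[-40,0,-20],"twist":[0,0,0]},{"gripper":36,"travel":[-40,0,0],"twist":[0,0,0]},{"gripper":36,"travel":[-40,0,0],"twist":[0,0,0]},{"gripper":36,"travel":[-30,0,0],"twist":[0,0,0]},{"gripper":36,"travel":[0,0,0],"twist":[0,0,0]}]'
python3 look.py 8 105
```

```text
time: 18.12
ee_pos: [0.5479, 0.016, 0.0096]
tcp_rot: [-180.0, -0.4, 72.3]
wrist_force: [0.5, 0.1, -0.0]
opening: 0.0359
grasp_force: 0.0
time: 19.25
ee_pos: [0.4948, -0.1488, 0.1084]
tcp_rot: [-180.0, -0.4, 72.0]
wrist_force: [-0.4, 0.8, -0.1]
opening: 0.036
grasp_force: 0.0
bank [np.float64(69.0), np.float64(99.4)] org [105.4   0.8] yaw 0.06
```

View pics/t8.png

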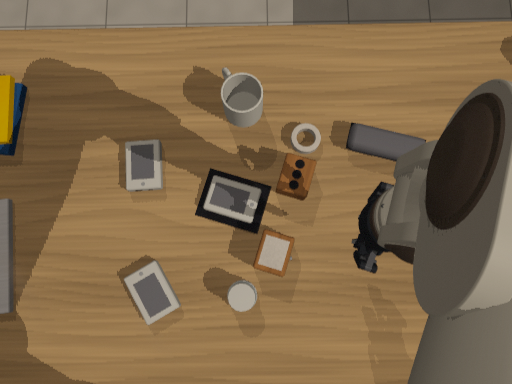

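The bank is centred and straight on the plate at (233,201). The mug, jar, tape roll and case are where they were, and the robot is clear.

```bash
python3 -c "
from workcell import bot
print(bot.job_done())"
```

```text
the job is handed in; nothing more can be done
None
```

I pushed the power bank flat through the gap and onto the charging plate; it lies within about 1 mm of centre and 0.1° of straight, the bystanders have not moved, and I handed the job in at about 19 s.

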